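# Slide the blank under the drilling bridge

### The arm

A 7-joint arm with a two-finger parallel gripper is mounted at the origin on the work surface. World frame = base frame: x ahead of the robot, y to its left, z up, the work surface at z = 0. Lengths are in m, angles in rad, forces in N, time in s.
With the tool pointing down it reaches from about 0.4 to 0.875 m from the base axis. Payload 6.5 kg.
Tool frame: the origin (TCP) lies between the finger pads; the fingertips stand bot.finger_overhang ahead of it and the grasp point (between the pads) lies 3 mm ahead of it (bot.finger_overhang is the distance from the TCP to the fingertips, in m); z points along the fingers, y is the line along which they close (so a half turn about z gives the same grasp; the last joint's range is limited). The gripper opens to 88 mm and grips with 3 to 60 N. Pads are 18 mm wide; open, the fingers measure 123 mm over their backs; the gripper's body (75 mm by 187 mm) begins 45 mm behind the grasp point.
Start: joints at [-1.168, 0.536, -0.004, 1.538, 0.003, 1.067, -0.071], TCP at [0.294, 0.58, 0.261] pointing down, gripper open.
Joint ranges: [-2.7, 2.7], [-0.37, 2.16], [-1.27, 1.26], [0.24, 2.4], [-1.31, 4.45], [0.19, 1.91], [-2.76, 2.76]. Speed limits (rad/s): [2.39, 2.39, 3.14, 3.14, 3.14, 3.14, 3.14].

### API

Orientations are given as a unit quaternion [x, y, z, w].
In Python, from bench import bot gives the robot as it stands. The module is installed in compiled form; this text tells all that it offers.
- The arm moves only by the tool servo_tool, never from a script. Its argument "commands" is one flat list of numbers, 5 for each row, row after row: the gripper command: -1 is shut, 1 is fully open, values between are in proportion, then the shift along the tool's x, y, z in m, then the turn about the tool's z in rad. A call has exactly 5 rows; each row shifts and turns the commanded pose from where the row before left it, along the tool's axes as they then stand; what a row does not reach is not made up. A row lasts 1/12 s, in which the tool goes at most 41.7 mm and 7.16 degrees, less where a joint would pass 70% of its speed; a pose out of reach is approached as far as the arm can. A call with a gripper value outside its range is refused whole. The fingers move at their own pace and stop on an object; "squeeze" is the grip in N (left out, the last holds). Time passes only in rows, so rows that do not move let the fingers close, or fill a call up. It gives the time, the measured TCP pose, the force, the opening and the grip force at its end, in the units of the state.
- bot.sense(): the state, without advancing time (a new reading comes with each control period).
- bot.snapshot(name): name is "scene" or "top"; returns the picture (400x640x3 uint8, red, green, blue); there is no depth.
- bot.calibration(name): a dict with "fx", "fy", "cx", "cy" (pixels), "k1" (the pictures are not rectified: a ray, as slopes to the right and down, at radius r is drawn at 1 + k1 r^2 times it, then the intrinsics apply), "extrinsics" (4x4, takes a point from camera to world coordinates). Camera axes: x right, y down, z forward; pixel columns grow to the right and rows downward; lengths in m; the calibration is good to about 2 mm. A picture is of the moment at which its call begins. calibration takes no time and is no camera call.
- bot.sign_off(): hands the job in; it is judged then, once.
The state is a dict: "time_s": time; "qpos": joint angles; "qd": joint speeds; "joint_efforts": joint torques, N m; "ee_pos": TCP position; "orientation": TCP orientation; "ft_force": force on the tool from outside, world axes, zero at the start; "wrist_torque": the same for the moment, N m; "gripper_width": opening from 0.0 (shut) to 1.0 (fully open); "grasp_force": force on a finger pad.
Only numpy, scipy, OpenCV 4.12 (cv2) and the standard library are available. Lean on these libraries where they do the work, as an engineer would, in place of code of your own. Each camera call takes 0.05 s, during which the arm holds its last target. There are 200 camera calls.

### The job

Push the flat wooden blank along the bench, without picking it up or tipping it, in under the low drilling bridge through its open mouth until it is fully home against the stop strip at the back and lies square in the bridge. Leave the glue bottle, screwdriver, offcut and tape measure where they are and take the hand away when done.

Things in the scene. Friction and masses are not known exactly. Their poses are not given: they have to be found in the camera images.
- bridge: Low plywood drilling bridge, fixed to the bench (place and heading vary). Top panel 150 (own x) by 168 (own y) by 18 mm, top 34 mm above the bench, four steel bushings on it. Below, between two side rails 22 mm wide, a tunnel 124 mm wide and 16 mm high, open only at the own -x end. Origin: on the bench under the panel's centre; own x points inward, mouth to stop; z up.
- mouth (a point): Middle of the mouth: under the front edge of the bridge's top panel (own x = -75 mm of the bridge), 6 mm above the bench. Axes as the bridge.
- stop (a point): Middle of the inner face of the stop strip that closes the far end of the tunnel (own x = +55 mm of the bridge), 6 mm above the bench. Axes as the bridge. The strip (16 mm high) runs on to own x = +83 mm, so 8 mm of it show beyond the panel.
- blank_center (a point): Centre of the loose wooden blank, 145 (own x) by 110 (own y) by 12 mm, 0.13 to 0.21 kg, lying flat on the bench before the mouth. Own x points roughly inward, up to 0.35 rad off the tunnel's; it starts up to 30 mm off the tunnel's centre line. When home its centre lies 72.5 mm before the stop and its near end sticks out 15 mm from the mouth.
- glue: Bystander: white glue bottle, 56 mm across, 150 mm high; origin under its centre.
- screwdriver: Bystander: screwdriver lying on the bench, about 200 mm long; origin under its middle.
- offcut: Bystander: wood offcut 45 x 70 x 30 mm; origin under its centre.
- tape: Bystander: tape measure case standing on edge, 65 x 35 x 62 mm; origin under its centre.
Things that resemble listed ones, but are neither listed nor needed, are in the scene too. Of the things that look like the part that bears blank_center, the middle-sized one is meant.

How it is judged:
At the end, for the whole second after the job is handed in: The blank lies flat and at rest on the bench inside the tunnel, its inner end within 4 mm of the stop strip, its sides within 0.06 rad of parallel to the tunnel (x of blank_center in the frame of stop between -0.0765 and -0.07 m and y of blank_center in the frame of stop between -0.011 and 0.011 m and angle between the x axis of blank_center and the x axis of stop, either way round below 0.06 rad and angle between blank_center's own z axis and vertical below 0.03 rad and height (world z) of blank_center below 0.009 m and linear speed of blank below 0.01 m/s); the robot touches nothing.
It fails at once if the blank is lifted off the bench (centre more than 8 mm up) (height (world z) of blank_center above 0.014 m).
It fails at once if the blank is tipped by more than 0.10 rad (angle between blank_center's own z axis and vertical above 0.1 rad).
It fails at once if a bystander is moved by more than 20 mm (distance of any of glue, screwdriver, offcut, tape from where it was at the start of the episode above 0.02 m).
It also fails if it takes over 61 s, if anything falls off the work surface, if the arm or the gripper's body presses on something with over 40 N, if the wrist force passes 120 N, or if a joint passes its speed limit or range.

## Working session

There is one attempt and no reset: what is moved stays moved. The work goes in short steps, Python scripts to look and compute and a tool call to move; the robot and the scene stay as the last step left them, time stands still between calls to the robot, and variables do not carry over. Pictures are saved under pics/ and viewed, at most 10 in all, crops included, and the job is handed in when it is done.

Besides the shell and the picture viewer there is one more tool, called after "Emit:" as a command line: name --argument value ..., lists and objects as JSON in quotes. servo_tool: Moves the arm, as the interface text tells. Its arguments: {"type":"object","properties":{"commands":{"type":"array"},"squeeze":{"type":"number"}},"required":["commands"]}

```bash
mkdir -p pics; cat > h.py <<'E'
import numpy as np, cv2
from bench import bot
def snap(n,f):
    im=bot.snapshot(n); cv2.imwrite('pics/'+f,cv2.cvtColor(im,cv2.COLOR_RGB2BGR)); return im
def ray(n,uv):
    c=bot.calibration(n); x=(np.atleast_2d(uv)-[c['cx'],c['cy']])/[c['fx'],c['fy']]
    u=x.copy()
    for _ in range(20): u=x/(1+c['k1']*(u**2).sum(1,keepdims=True))
    T=np.array(c['extrinsics']); d=np.c_[u,np.ones(len(u))]@T[:3,:3].T
    return T[:3,3],d
def onz(n,uv,z):
    o,d=ray(n,uv); return o+d*((z-o[2])/d[:,2:])
def tri(uv1,uv2):
    (o1,a),(o2,b)=ray('scene',uv1),ray('top',uv2); a=a[0];b=b[0]
    s=np.linalg.lstsq(np.c_[a,-b],o2-o1,rcond=None)[0]
    p,q=o1+a*s[0],o2+b*s[1]; return (p+q)/2,np.linalg.norm(p-q)
E
python3 - <<'E'
from h import *
snap('scene','s0.png');snap('top','t0.png')
for n in('scene','top'):print(np.round(np.array(bot.calibration(n)['extrinsics']),3), bot.calibration(n)['fx'])
s=bot.sense();print(s['time_s'],s['ee_pos'],s['orientation'],bot.finger_overhang)
E
```

```text
[[-5.810e-01  4.930e-01 -6.470e-01  1.266e+00]
 [ 8.140e-01  3.540e-01 -4.620e-01  5.440e-01]
 [ 1.000e-03 -7.950e-01 -6.070e-01  7.280e-01]
 [ 0.000e+00  0.000e+00  0.000e+00  1.000e+00]] 478.26679126424403
[[-0.003 -0.995  0.096  0.427]
 [-1.     0.003 -0.003  0.02 ]
 [ 0.003 -0.096 -0.995  1.083]
 [ 0.     0.     0.     1.   ]] 437.224091939854
0.1 [0.29347915 0.57939328 0.25993955] [ 2.32221103e-01  9.72662708e-01 -7.77146344e-04 -1.10408011e-04] 0.022
```

View pics/s0.png

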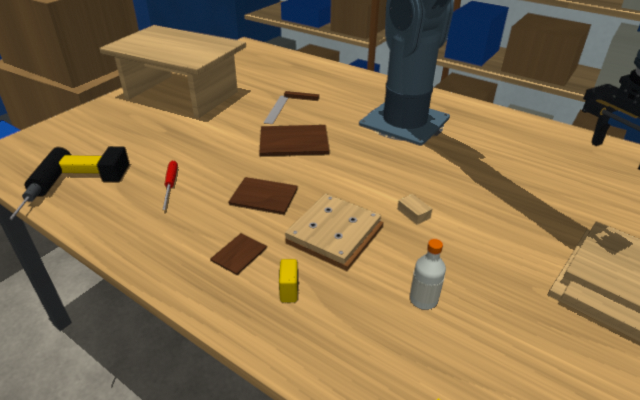

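View pics/t0.png

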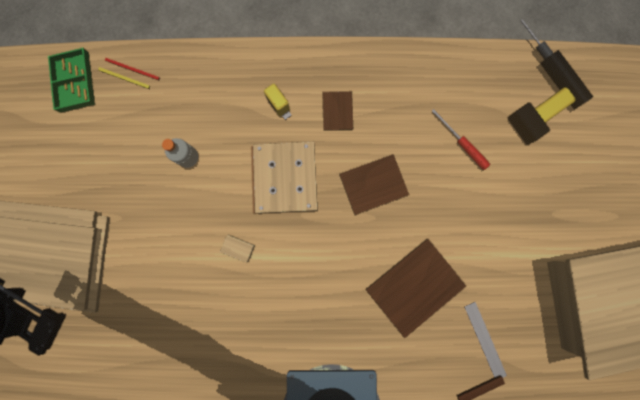

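The top view shows the bridge at about (285,177) with its mouth to the right (toward world −y). The middle-sized blank is at (374,184), the small decoy at (338,110) and the large one at (416,287). In the scene view, the bridge is at (335,228) and the blank at (263,195).

```bash
cat > m.py <<'E'
from h import *
def blank(n,im,near):
    hsv=cv2.cvtColor(im,cv2.COLOR_RGB2HSV)
    m=((im.max(2)<125)&(hsv[...,1]>90)&((hsv[...,0]<14)|(hsv[...,0]>170))).astype(np.uint8)
    m=cv2.morphologyEx(m,cv2.MORPH_OPEN,np.ones((3,3)))
    cs,_=cv2.findContours(m,cv2.RETR_EXTERNAL,cv2.CHAIN_APPROX_NONE)
    cs=[c for c in cs if cv2.contourArea(c)>300]
    return min(cs,key=lambda c:np.hypot(*(c[:,0].mean(0)-near)))
def rect(n,c,z):
    p=onz(n,c[:,0].astype(float),z)[:,:2]
    (x,y),wh,_=r=cv2.minAreaRect((p*1000).astype(np.float32))
    b=cv2.boxPoints(r); e=max((b[1]-b[0],b[2]-b[1]),key=np.linalg.norm)
    return np.round([x,y,*wh],1),round(float(np.arctan2(e[1],e[0])),3),np.round(b,0).tolist()
E
python3 - <<'E'
from m import *
t=bot.snapshot('top');s=bot.snapshot('scene')
ct=blank('top',t,(374,184)); cs=blank('scene',s,(263,195))
print('blank top z12',rect('top',ct,.012)); print('scene z12',rect('scene',cs,.012))
for u,v in [((298,186),(393,155))]: pass
# bushings: dark blobs within bridge
def dots(im,x0,x1,y0,y1):
    h=cv2.cvtColor(im,cv2.COLOR_RGB2GRAY)[y0:y1,x0:x1]
    m=(h<110).astype(np.uint8); n,l,st,c=cv2.connectedComponentsWithStats(m)
    return [(int(st[i,4]),np.round(c[i]+[x0,y0],1).tolist()) for i in range(1,n) if 2<st[i,4]<60]
print(dots(t,260,308,152,200)); print(dots(s,305,365,203,240))
# side-by-side enlarged crops
a=cv2.resize(t[125:230,235:420],None,fx=4,fy=4,interpolation=3);b=cv2.resize(s[170:275,220:405],None,fx=4,fy=4,interpolation=3)
o=np.vstack([a,b]);o=cv2.resize(o,(520,590));cv2.imwrite('pics/c1.png',o[...,::-1])
E
```

```text
blank top z12 (array([ 562. , -104.6,  105.8,  140.7]), -1.223, [[488.0, -57.0], [536.0, -189.0], [636.0, -153.0], [588.0, -20.0]])
scene z12 (array([ 565.6, -104.1,  114.3,  143.6]), -1.223, [[487.0, -56.0], [536.0, -191.0], [644.0, -152.0], [595.0, -17.0]])
[(12, [298.3, 162.8]), (13, [271.6, 164.2]), (11, [299.5, 188.6]), (10, [272.5, 190.0])]
[(12, [327.8, 209.3]), (11, [352.4, 219.1]), (11, [312.5, 224.6]), (14, [338.0, 235.3]), (11, [363.1, 237.7])]
```

View pics/c1.png

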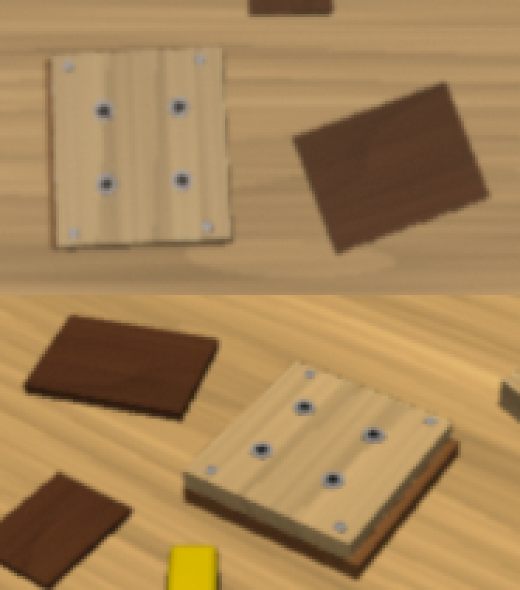

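The crop confirms the brown stop strip shows on the bridge's left (+y) end, so the mouth faces the blank. Next I triangulate the four bushings.

```bash
python3 - <<'E'
from m import *
T=[(298.3,162.8),(271.6,164.2),(299.5,188.6),(272.5,190.0)]
S=[(312.5,224.6),(338,235.3),(327.8,209.3),(352.4,219.1)]
P=[]
for a,b in zip(S,T):
    p,e=tri(a,b);P.append(p);print(np.round(p*1000,1),round(e*1000,1))
P=np.array(P);Q=onz('top',T,.034);print('tri',P.mean(0),'top',Q.mean(0))
for R in(P,Q):
    d=(R[1]-R[0]+R[3]-R[2])[:2];e=(R[0]-R[2]+R[1]-R[3])[:2];print('yaw',np.arctan2(d[1],d[0]),np.arctan2(e[1],e[0])+np.pi/2, np.linalg.norm(d)/2,np.linalg.norm(e)/2)
# blank corner heights
t=bot.snapshot('top');s=bot.snapshot('scene')
for n,im,k in(('top',t,(374,184)),('scene',s,(263,195))):
    c=blank(n,im,k); print(n,cv2.approxPolyDP(c,5,True)[:,0].tolist())
E
```

```text
[611.6  79.6  37. ] 1.7
[608.3 144.5  36.9] 1.3
[548.2  76.9  37.7] 0.6
[545.1 141.7  37.9] 1.2
tri [0.57830434 0.11069843 0.03737678] top [0.57846021 0.1115014  0.034     ]
yaw 1.619638410528123 1.614152975191026 0.06494522873658383 0.06331578223946047
yaw 1.6196462612053593 1.6171754480770761 0.06522777932823524 0.06322641919843891
top [[392, 156], [341, 174], [355, 213], [406, 194]]
scene [[230, 203], [283, 212], [296, 186], [245, 178]]
```

Emit:
servo_tool --commands '[-1,0,0,0,0.12,-1,0,0,0,0.12,-1,0,0,0,0.12,-1,0,0,0,0.12,-1,0,0,0,0.12]' --squeeze 10

```text
time_s: 0.72
ee_pos: [0.2936, 0.5798, 0.2606]
orientation: [0.512, 0.859, -0.0, 0.0]
ft_force: [0.8, 0.4, -0.5]
gripper_width: 0.644
grasp_force: 0.0
```

Emit:
servo_tool --commands '[-1,0,0,0,0.12,-1,0,0,0,0.12,-1,0,0,0,0.12,-1,0,0,0,0.095,-1,0,0,0,0]'

```text
time_s: 1.13
ee_pos: [0.2935, 0.5799, 0.2606]
orientation: [0.691, 0.722, -0.0, 0.0]
ft_force: [0.3, 0.4, -1.3]
gripper_width: 0.268
grasp_force: 0.0
```

```bash
cat > g.py <<'E'
from h import *
from scipy.spatial.transform import Rotation as R
import sys
C=np.array([.5785,.1115]);Y=1.618
def go(x,y,z):
    s=bot.sense();r=R.from_quat(s['orientation']);X=r.as_matrix()[:,0]
    print('t',s['time_s'],'pos',np.round(s['ee_pos'],4),'tool shift',np.round(r.inv().apply(np.array([x,y,z])-s['ee_pos']),4),'xhead-Y',round(np.arctan2(X[1],X[0])-Y,4),'F',np.round(s['ft_force'],1))
if __name__=='__main__': go(*map(float,sys.argv[1:4]))
E
python3 g.py .463 -.09 .026
```

```text
t 1.1333 pos [0.2935 0.5799 0.2606] tool shift [-0.6766  0.1399  0.2348] xhead-Y -0.0032 F [ 0.3  0.4 -1.3]
```

Emit:
servo_tool --commands '[-1,-0.034,0.007,0,0,-1,-0.034,0.007,0,0,-1,-0.034,0.007,0,0,-1,-0.034,0.007,0,0,-1,-0.034,0.007,0,0]'

```text
time_s: 1.55
ee_pos: [0.3368, 0.4101, 0.2608]
orientation: [0.689, 0.725, 0.0, 0.0]
ft_force: [0.2, -0.0, 0.7]
gripper_width: 0.006
grasp_force: 0.0
```

Emit:
servo_tool --commands '[-1,-0.034,0.007,0,0,-1,-0.034,0.007,0,0,-1,-0.034,0.007,0,0,-1,-0.034,0.007,0,0,-1,-0.034,0.007,0,0]'

```text
time_s: 1.97
ee_pos: [0.3797, 0.242, 0.2609]
orientation: [0.689, 0.725, 0.0, 0.0]
ft_force: [0.1, -0.1, -0.5]
gripper_width: 0.004
grasp_force: 0.0
```

Emit:
servo_tool --commands '[-1,-0.034,0.007,0,0,-1,-0.034,0.007,0,0,-1,-0.034,0.007,0,0,-1,-0.034,0.007,0,0,-1,-0.034,0.007,0,0]'

```text
time_s: 2.38
ee_pos: [0.4227, 0.0737, 0.261]
orientation: [0.689, 0.725, 0.0, 0.0]
ft_force: [0.5, -0.1, 0.7]
gripper_width: 0.003
grasp_force: 0.0
```

Emit:
servo_tool --commands '[-1,-0.034,0.007,0,0,-1,-0.034,0.007,0,0,-1,-0.034,0.007,0,0,-1,-0.034,0.007,0,0,-1,-0.03,0.007,0,0]'

```text
time_s: 2.8
ee_pos: [0.4654, -0.0911, 0.261]
orientation: [0.689, 0.725, 0.0, 0.0]
ft_force: [-0.6, 0.5, 0.4]
gripper_width: 0.004
grasp_force: 0.0
```

Emit:
servo_tool --commands '[-1,0,0,0.03,0,-1,0,0,0.03,0,-1,0,0,0.03,0,-1,0,0,0.03,0,-1,0,0,0.03,0]'

```text
time_s: 3.22
ee_pos: [0.4654, -0.0887, 0.1095]
orientation: [0.689, 0.725, 0.0, 0.0]
ft_force: [0.7, 0.2, 0.1]
gripper_width: 0.003
grasp_force: 0.0
```

```bash
python3 g.py .463 -.09 .026
```

```text
t 3.2167 pos [ 0.4654 -0.0887  0.1095] tool shift [-0.0011 -0.0025  0.0835] xhead-Y 0.0035 F [0.7 0.2 0.1]
```

Emit:
servo_tool --commands '[-1,0,-0.002,0.025,0,-1,0,0,0.025,0,-1,0,0,0.02,0,-1,0,0,0.013,0,-1,0,0,0,0]'

```text
time_s: 3.63
ee_pos: [0.4619, -0.0885, 0.0256]
orientation: [0.689, 0.725, -0.001, -0.002]
ft_force: [0.1, 0.6, -0.1]
gripper_width: 0.007
grasp_force: 0.0
```

Emit:
servo_tool --commands '[-1,0,0.006,0,0,-1,0,0.006,0,0,-1,0,0.006,0,0,-1,0,0.004,0,0,-1,0,0.004,0,0]'

```text
time_s: 4.05
ee_pos: [0.4901, -0.0873, 0.0284]
orientation: [0.69, 0.724, 0.0, 0.0]
ft_force: [-1.7, 1.0, 0.3]
gripper_width: 0.007
grasp_force: 0.9
```

Emit:
servo_tool --commands '[-1,0,0.004,0,0,-1,0,0.004,0,0,-1,0,0.003,0,0,-1,0,0.003,0,0,-1,0,0,0,0]'

```text
time_s: 4.47
ee_pos: [0.504, -0.087, 0.0278]
orientation: [0.69, 0.724, 0.0, 0.0]
ft_force: [-1.1, -0.3, -0.9]
gripper_width: 0.005
grasp_force: 0.3
```

```bash
cat >> m.py <<'E'
def look(name,near=(374,184)):
    t=snap('top',name); c=blank('top',t,near); r=rect('top',c,.012)
    d=r[0][:2]/1000-[.5785,.1115];u=np.array([np.cos(1.618),np.sin(1.618)])
    a=(r[1]-1.618+np.pi/2)%np.pi-np.pi/2
    print('rect',r[0],'bridge frame x,y',np.round([d@u,d@[-u[1],u[0]]],4),'ang',round(a,3))
    s=bot.sense();print('t',s['time_s'],'pos',np.round(s['ee_pos'],4),'F',np.round(s['ft_force'],1))
    return t
E
python3 - <<'E'
from m import *
t=look('t1.png');cv2.imwrite('pics/c2.png',cv2.resize(t[120:300,230:470],None,fx=3,fy=3)[...,::-1])
E
```

```text
rect [ 595.4 -106.8   80.8  141.3] bridge frame x,y [-0.2189 -0.0066] ang 0.208
t 4.5167 pos [ 0.5038 -0.0871  0.0278] F [-0.8 -1.  -0.5]
```

View pics/c2.png

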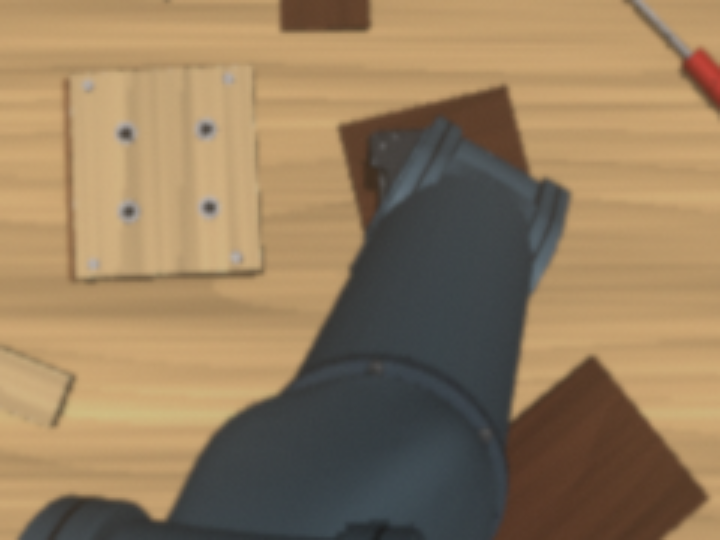

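The crop shows the arm covering the blank's near half. Its far edge is visible from crop (340,125) to (506,87), so I measure from that edge and the scene view.

```bash
cat >> m.py <<'E'
def far(cf,cr,n='top'):
    """front-right and rear-right top corners in px -> bridge-frame pose"""
    p=onz(n,[cf,cr],.012)[:,:2]; e=p[0]-p[1]; L=np.linalg.norm(e); e/=L
    c=p.mean(0)+np.array([-e[1],e[0]])*.055
    u=np.array([np.cos(1.618),np.sin(1.618)]); d=c-[.5785,.1115]
    print(n,'L',round(L,4),'x,y',np.round([d@u,d@[-u[1],u[0]]],4),'ang',round(np.arctan2(e[1],e[0])-1.618,3))
E
python3 - <<'E'
from m import *
far((343.3,161.7),(398.7,149))
s=snap('scene','s1.png');c=blank('scene',s,(263,200));print(cv2.approxPolyDP(c,4,True)[:,0].tolist(),rect('scene',c,.012)[:2])
cv2.imwrite('pics/c3.png',cv2.resize(s[130:280,200:420],None,fx=3,fy=3)[...,::-1])
E
```

```text
top L 0.1425 x,y [-0.2231  0.0087] ang 0.179
[[221, 204], [273, 217], [291, 192], [241, 180]] (array([ 584.5, -109.3,  117.4,  146.4]), -1.322)
```

View pics/c3.png

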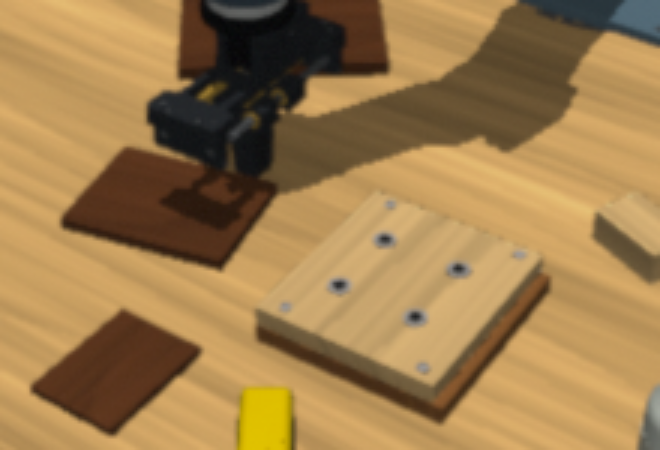

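The scene view shows the blank turned about +0.2 rad and about 8 mm left of the tunnel's centre line. I'll back off, lift, go behind it with the fingers partly open and push square. That should straighten it.

Emit:
servo_tool --commands '[-1,0,-0.012,0,0,-1,0,0,-0.03,0,-1,0,0,-0.03,0,0.36,-0.025,0.01,0,0,0.36,-0.025,0.02,0,0]'

```text
time_s: 4.98
ee_pos: [0.5236, -0.1354, 0.0893]
orientation: [0.689, 0.724, 0.001, 0.0]
ft_force: [0.5, 0.4, 0.3]
gripper_width: 0.13
grasp_force: 0.0
```

Emit:
servo_tool --commands '[0.36,-0.03,0.02,0,0,0.36,-0.03,0.02,0,0,0.36,-0.027,0.02,0,0,0.36,0,0,0,0,0.36,0,0,0,0]'

```text
time_s: 5.4
ee_pos: [0.588, -0.2224, 0.0877]
orientation: [0.691, 0.723, -0.0, 0.001]
ft_force: [-1.2, 1.0, 0.7]
gripper_width: 0.507
grasp_force: 0.0
```

```bash
python3 g.py .589 -.22 .027; python3 - <<'E'
from m import *
for n,k in(('scene',(257,198)),('top',(374,182))):
    c=blank(n,bot.snapshot(n),k);print(n,rect(n,c,.012)[:2])
E
```

```text
t 5.4 pos [ 0.588  -0.2224  0.0877] tool shift [0.0024 0.001  0.0607] xhead-Y -0.0026 F [-1.2  1.   0.7]
scene (array([ 585.9, -109.9,  115.7,  146.4]), -1.339)
top (array([ 581.8, -110.4,  106.7,  141.5]), -1.337)
```

Emit:
servo_tool --commands '[0.36,0,0,0.02,0,0.36,0,0,0.02,0,0.36,0,0,0.015,0,0.36,0,0,0.005,0,0.36,0,0,0,0]'

```text
time_s: 5.92
ee_pos: [0.5864, -0.2189, 0.0264]
orientation: [0.69, 0.724, -0.001, -0.001]
ft_force: [0.1, 0.0, 0.1]
gripper_width: 0.683
grasp_force: 0.0
```

Emit:
servo_tool --commands '[0.36,0.006,0,0,0,0.36,0.006,0,0,0,0.36,0.005,0,0,0,0.36,0.004,0,0,0,0.36,0.004,0,0,0]'

```text
time_s: 6.33
ee_pos: [0.5868, -0.1952, 0.0285]
orientation: [0.69, 0.724, 0.0, 0.001]
ft_force: [-1.1, -2.4, 2.1]
gripper_width: 0.68
grasp_force: 1.1
```

Emit:
servo_tool --commands '[0.36,0.004,0,0,0,0.36,0.004,0,0,0,0.36,0.004,0,0,0,0.36,0.004,0,0,0,0.36,0.004,0,0,0]'

```text
time_s: 6.75
ee_pos: [0.5854, -0.1749, 0.0277]
orientation: [0.69, 0.723, -0.0, -0.0]
ft_force: [-1.0, -1.5, 0.8]
gripper_width: 0.679
grasp_force: 0.9
```

Emit:
servo_tool --commands '[0.36,0.004,0,0,0,0.36,0.004,0,0,0,0.36,0.004,0,0,0,0.36,0.004,0,0,0,0.36,0,0,0,0]'

```text
time_s: 7.17
ee_pos: [0.5849, -0.1577, 0.0276]
orientation: [0.69, 0.724, 0.0, -0.0]
ft_force: [-0.4, 0.6, 0.1]
gripper_width: 0.678
grasp_force: 0.0
```

```bash
cat >> m.py <<'E'
def both(ks=(265,200),kt=(365,180)):
    u=np.array([np.cos(1.618),np.sin(1.618)])
    for n,k in(('scene',ks),('top',kt)):
        c=blank(n,bot.snapshot(n),k);r=rect(n,c,.012);d=r[0][:2]/1000-[.5785,.1115]
        print(n,r[:2],'bf',np.round([d@u,d@[-u[1],u[0]]],4),round((r[1]-1.618+np.pi/2)%np.pi-np.pi/2,3),c[:,0].min(0),c[:,0].max(0))
E
python3 g.py .588 -.17 .027; python3 -c "
from m import *
both()"
```

```text
t 7.1667 pos [ 0.5849 -0.1577  0.0276] tool shift [-0.0124  0.0025  0.0006] xhead-Y 0.0009 F [-0.4  0.6  0.1]
scene (array([597.1, -72. , 115. , 149. ]), -1.523) bf [-0.1842 -0.0099] 0.001 [230 185] [301 228]
top (array([593.7, -68.7, 106.3, 133.4]), -1.533) bf [-0.1807 -0.0067] -0.009 [332 150] [385 193]
```

Emit:
servo_tool --commands '[0.36,-0.01,0,0,0,0.36,0,0,-0.03,0,-1,0,0,-0.03,0,-1,0.018,0.02,0,0,-1,0.018,0.02,0,0]'

```text
time_s: 7.68
ee_pos: [0.6244, -0.1344, 0.0901]
orientation: [0.692, 0.722, 0.0, 0.002]
ft_force: [0.6, -0.5, 0.2]
gripper_width: 0.477
grasp_force: 0.0
```

Emit:
servo_tool --commands '[-1,0.018,0.02,0,0,-1,0.018,0.02,0,0,-1,0.017,0.015,0,0,-1,0,0,0,0,-1,0,0,0,0]'

```text
time_s: 8.1
ee_pos: [0.6765, -0.0751, 0.0874]
orientation: [0.69, 0.724, 0.0, -0.0]
ft_force: [0.0, -1.1, -0.2]
gripper_width: 0.099
grasp_force: 0.0
```

```bash
python3 g.py .676 -.074 .027; python3 -c "
from m import *
both()"
```

```text
t 8.1 pos [ 0.6765 -0.0751  0.0874] tool shift [ 0.0011 -0.0004  0.0604] xhead-Y 0.0019 F [ 0.  -1.1 -0.2]
scene (array([598.7, -71.6, 113.8, 148.2]), -1.525) bf [-0.1838 -0.0115] -0.001 [230 186] [301 228]
top (array([749.2,  -6.6,  53.2,  96.2]), -0.001) bf [-0.126  -0.1649] 1.523 [323  92] [344 129]
```

Emit:
servo_tool --commands '[-1,0,0,0.02,0,-1,0,0,0.02,0,-1,0,0,0.015,0,-1,0,0,0.005,0,-1,0,0,0,0]'

```text
time_s: 8.62
ee_pos: [0.6744, -0.0769, 0.0263]
orientation: [0.691, 0.723, -0.001, -0.001]
ft_force: [-0.3, 0.3, -0.1]
gripper_width: 0.003
grasp_force: 0.0
```

Emit:
servo_tool --commands '[-1,0,-0.004,0,0,-1,0,-0.004,0,0,-1,0,-0.004,0,0,-1,0,-0.004,0,0,-1,0,0,0,0]'

```text
time_s: 9.03
ee_pos: [0.6598, -0.0768, 0.0286]
orientation: [0.69, 0.723, 0.0, 0.0]
ft_force: [-0.4, -0.7, 0.8]
gripper_width: 0.005
grasp_force: 0.0
```

```bash
python3 g.py .660 -.074 .027; python3 -c "
from m import *
both()"
```

```text
t 9.0333 pos [ 0.6598 -0.0768  0.0286] tool shift [0.0028 0.0003 0.0016] xhead-Y -0.0004 F [-0.4 -0.7  0.8]
scene (array([593.9, -57.3, 114.2, 119.5]), -1.52) bf [-0.1693 -0.0074] 0.004 [253 188] [302 227]
top (array([749.2, -15.4,  65.9,  96.3]), -0.003) bf [-0.1348 -0.1645] 1.521 [324  92] [350 129]
```

Emit:
servo_tool --commands '[-1,0,0.012,0,0,-1,0,0,-0.03,0,0.36,0,0,-0.03,0,0.36,-0.03,0,0,0,0.36,-0.03,-0.02,0,0]'

```text
time_s: 9.55
ee_pos: [0.6597, -0.1344, 0.0901]
orientation: [0.688, 0.726, 0.003, 0.003]
ft_force: [0.0, -1.3, 0.1]
gripper_width: 0.211
grasp_force: 0.0
```

Emit:
servo_tool --commands '[0.36,-0.033,-0.02,0,0,0.36,0,-0.022,0,0,0.36,0,-0.022,0,0,0.36,0,0,0,0,0.36,0,0,0,0]'

```text
time_s: 9.97
ee_pos: [0.5917, -0.1731, 0.0879]
orientation: [0.691, 0.723, -0.0, -0.0]
ft_force: [0.2, -0.2, 1.3]
gripper_width: 0.585
grasp_force: 0.0
```

```bash
python3 g.py .592 -.173 .027; python3 -c "
from m import *
both()
t=snap('top','t4.png');s=snap('scene','s4.png')
cv2.imwrite('pics/c4.png',np.vstack([cv2.resize(t[130:230,240:430],None,fx=3,fy=3),cv2.resize(s[160:255,215:405],None,fx=3,fy=3)])[...,::-1])"
```

```text
t 9.9667 pos [ 0.5917 -0.1731  0.0879] tool shift [0.0001 0.0003 0.0609] xhead-Y -0.0013 F [ 0.2 -0.2  1.3]
scene (array([593.5, -71. , 114.1, 146.5]), -1.532) bf [-0.183  -0.0064] -0.008 [230 185] [302 227]
top (array([590. , -72.1, 106.6, 140.3]), -1.533) bf [-0.1839 -0.0028] -0.009 [332 151] [388 195]
```

View pics/c4.png

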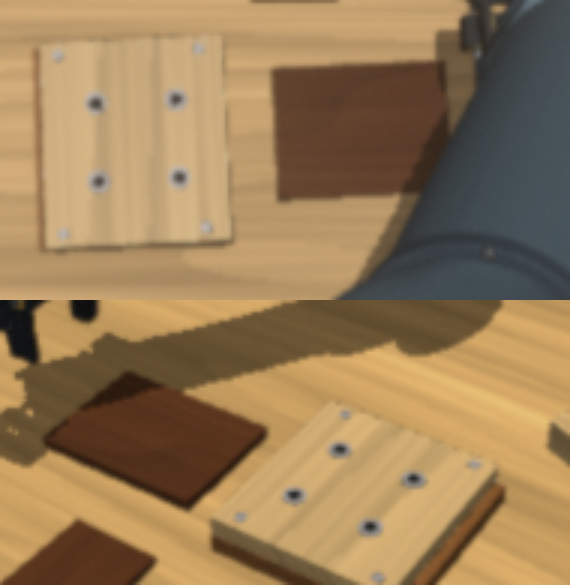

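The crop shows the blank square with the bridge, about 3 mm off the centre line and clear of everything. I'll lower behind it and push it in.

Emit:
servo_tool --commands '[0.36,0,0,0.02,0,0.36,0,0,0.02,0,0.36,0,0,0.015,0,0.36,0,0,0.005,0,0.36,0,0,0,0]'

```text
time_s: 10.58
ee_pos: [0.5918, -0.1725, 0.0263]
orientation: [0.69, 0.724, -0.001, -0.001]
ft_force: [0.4, -0.9, 0.4]
gripper_width: 0.68
grasp_force: 0.0
```

Emit:
servo_tool --commands '[0.36,0.006,0,0,0,0.36,0.006,0,0,0,0.36,0.006,0,0,0,0.36,0.006,0,0,0,0.36,0.006,0,0,0]'

```text
time_s: 11.0
ee_pos: [0.5917, -0.1429, 0.0286]
orientation: [0.69, 0.724, 0.0, 0.001]
ft_force: [0.6, -2.8, 2.1]
gripper_width: 0.683
grasp_force: 1.4
```

Emit:
servo_tool --commands '[0.36,0.006,0,0,0,0.36,0.006,0,0,0,0.36,0.006,0,0,0,0.36,0.006,0,0,0,0.36,0.006,0,0,0]'

```text
time_s: 11.42
ee_pos: [0.5896, -0.1125, 0.0278]
orientation: [0.69, 0.724, -0.0, 0.0]
ft_force: [0.7, -3.0, 1.9]
gripper_width: 0.681
grasp_force: 1.3
```

Emit:
servo_tool --commands '[0.36,0.005,0,0,0,0.36,0.005,0,0,0,0.36,0.005,0,0,0,0.36,0.005,0,0,0,0.36,0,0,0,0]'

```text
time_s: 11.83
ee_pos: [0.5885, -0.0912, 0.0275]
orientation: [0.69, 0.724, 0.0, -0.001]
ft_force: [-0.3, -0.2, -0.7]
gripper_width: 0.675
grasp_force: 0.0
```

```bash
python3 g.py .583 .0125 .027; python3 -c "
from m import *
both((285,200),(345,178))"
```

```text
t 11.8333 pos [ 0.5885 -0.0912  0.0275] tool shift [ 0.1038 -0.0005  0.0007] xhead-Y 0.0012 F [-0.3 -0.2 -0.7]
scene (array([590.2, -30.8, 114.9, 102. ]), 0.043) bf [-0.1427 -0.005 ] 1.567 [252 193] [308 230]
top (array([586.3,  -5.9, 106. ,  85.5]), 0.034) bf [-0.1176 -0.0023] 1.558 [316 153] [350 196]
```

Emit:
servo_tool --commands '[0.36,0.006,0,0,0,0.36,0.006,0,0,0,0.36,0.006,0,0,0,0.36,0.006,0,0,0,0.36,0.006,0,0,0]'

```text
time_s: 12.35
ee_pos: [0.587, -0.062, 0.0276]
orientation: [0.69, 0.724, -0.0, -0.0]
ft_force: [-0.0, -0.8, -1.2]
gripper_width: 0.677
grasp_force: 0.4
```

Emit:
servo_tool --commands '[0.36,0.006,0,0,0,0.36,0.006,0,0,0,0.36,0.006,0,0,0,0.36,0.006,0,0,0,0.36,0.006,0,0,0]'

```text
time_s: 12.77
ee_pos: [0.5858, -0.0324, 0.0278]
orientation: [0.69, 0.724, 0.0, 0.0]
ft_force: [-0.1, -0.6, -0.8]
gripper_width: 0.681
grasp_force: 0.4
```

Emit:
servo_tool --commands '[0.36,0.006,0,0,0,0.36,0.006,0,0,0,0.36,0.006,0,0,0,0.36,0.006,0,0,0,0.36,0.004,0,0,0]'

```text
time_s: 13.18
ee_pos: [0.5845, -0.0042, 0.0277]
orientation: [0.69, 0.724, 0.0, -0.0]
ft_force: [-0.5, -0.4, -1.5]
gripper_width: 0.679
grasp_force: 0.4
```

```bash
python3 g.py .583 .0125 .027
```

```text
t 13.1833 pos [ 0.5845 -0.0042  0.0277] tool shift [ 0.0167 -0.0007  0.0007] xhead-Y 0.0004 F [-0.5 -0.4 -1.5]
```

Emit:
servo_tool --commands '[0.36,0.003,0,0,0,0.36,0.003,0,0,0,0.36,0.002,0,0,0,0.36,0.002,0,0,0,0.36,0.002,0,0,0]'

```text
time_s: 13.6
ee_pos: [0.5839, 0.0068, 0.0277]
orientation: [0.69, 0.723, -0.0, 0.0]
ft_force: [-0.8, -0.4, -0.5]
gripper_width: 0.68
grasp_force: 0.4
```

Emit:
servo_tool --commands '[0.36,0.001,0,0,0,0.36,0.001,0,0,0,0.36,0.001,0,0,0,0.36,0.001,0,0,0,0.36,0,0,0,0]'

```text
time_s: 14.02
ee_pos: [0.5838, 0.0111, 0.0277]
orientation: [0.69, 0.724, 0.0, -0.0]
ft_force: [-0.2, -0.0, 0.6]
gripper_width: 0.682
grasp_force: 0.1
```

```bash
python3 g.py .583 .0125 .027
```

```text
t 14.0167 pos [0.5838 0.0111 0.0277] tool shift [ 0.0015 -0.0007  0.0007] xhead-Y -0.0001 F [-0.2 -0.   0.6]
```

Emit:
servo_tool --commands '[0.36,0.001,0,0,0,0.36,0.001,0,0,0,0.36,0.001,0,0,0,0.36,0.001,0,0,0,0.36,0,0,0,0]'

```text
time_s: 14.43
ee_pos: [0.5834, 0.0121, 0.0278]
orientation: [0.691, 0.723, -0.001, 0.001]
ft_force: [-1.0, -7.4, 0.2]
gripper_width: 0.68
grasp_force: 3.6
```

```bash
python3 g.py .583 .0125 .027
```

```text
t 14.4333 pos [0.5834 0.0121 0.0278] tool shift [ 0.0005 -0.0003  0.0008] xhead-Y -0.0022 F [-1.  -7.4  0.2]
```

The push stopped with 7.4 N of contact force at the predicted home position. I'll press slightly more to seat it square, then withdraw.

Emit:
servo_tool --commands '[0.36,0.001,0,0,0,0.36,0.001,0,0,0,0.36,0,0,0,0,0.36,-0.004,0,0,0,0.36,-0.01,0,0,0]'

```text
time_s: 14.85
ee_pos: [0.5841, 0.0045, 0.0276]
orientation: [0.69, 0.724, 0.0, -0.001]
ft_force: [0.6, 1.1, 0.0]
gripper_width: 0.681
grasp_force: 0.0
```

Emit:
servo_tool --commands '[0.36,-0.02,0,0,0,0.36,-0.02,0,0,0,0.36,-0.02,0,-0.03,0,0.36,-0.03,0,-0.04,0,0.36,-0.03,0,-0.04,0]'

```text
time_s: 15.27
ee_pos: [0.5888, -0.1074, 0.1252]
orientation: [0.69, 0.724, -0.0, -0.001]
ft_force: [1.1, -0.1, 0.1]
gripper_width: 0.68
grasp_force: 0.0
```

Emit:
servo_tool --commands '[0.36,-0.035,0,-0.02,0,0.36,-0.035,0,-0.02,0,0.36,-0.035,0,0,0,0.36,0,0,0,0,0.36,0,0,0,0]'

```text
time_s: 15.68
ee_pos: [0.5938, -0.2145, 0.1649]
orientation: [0.692, 0.722, 0.0, 0.001]
ft_force: [0.2, 0.7, -0.7]
gripper_width: 0.68
grasp_force: 0.0
```

```bash
python3 -c "
from m import *
t=snap('top','t5.png');s=snap('scene','s5.png')
c=blank('top',t,(322,178));print(rect('top',c,.012))
cv2.imwrite('pics/c5.png',np.vstack([cv2.resize(t[40:230,150:500],None,fx=1.8,fy=1.8)[:,:600],cv2.resize(s[180:270,240:440],None,fx=3,fy=3)])[:600,...,::-1])"; python3 g.py 0 0 0
```

```text
(array([749.2, -16.6,  68.2,  96.2]), -0.003, [[701.0, -51.0], [797.0, -51.0], [797.0, 17.0], [701.0, 18.0]])
t 15.7833 pos [ 0.5942 -0.2103  0.1638] tool shift [ 0.2383 -0.5833  0.1646] xhead-Y 0.0009 F [-0.   0.6  0.4]
```

View pics/c5.png

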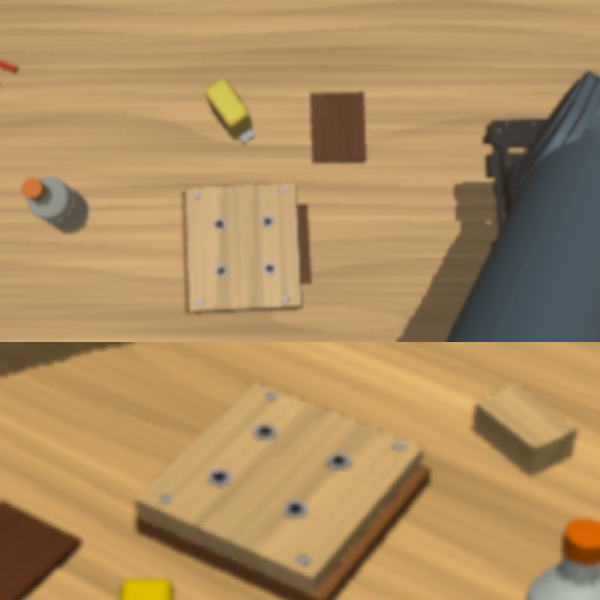

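The crop shows the blank under the panel, with its near end sticking out at the mouth (crop x 299–311, y 204–283). The bystanders are undisturbed. One quick numeric check, then I hand in.

```bash
python3 - <<'E'
from m import *
im=bot.snapshot('top').astype(int)[145:205,312:332]
m=(im.max(2)<125).astype(np.uint8)
u=np.array([np.cos(1.618),np.sin(1.618)])
edge=[]
for r in range(m.shape[0]):
    k=np.flatnonzero(m[r])
    if len(k)>=4: edge.append((312+k.max()+.5,145+r))
p=(onz('top',edge,.012)[:,:2]-[.5785,.1115]);x=p@u;y=p@[-u[1],u[0]]
f=np.polyfit(y[2:-2],x[2:-2],1);print('rear edge x',np.median(x),'angle',-f[0],'y range',y.min(),y.max())
E
```

```text
rear edge x -0.08609949343174811 angle 0.010683695768862907 y range -0.055060882411013506 0.05003785748468128
```

```bash
python3 -c "
from bench import bot
print(bot.sign_off())"
```

```text
the job is handed in; nothing more can be done
None
```

The blank is pushed home against the stop strip and lies about 0.01 rad from square by the last picture; the bystanders look undisturbed, the hand is withdrawn, and the job was handed in at about 16 s (no verdict was returned).

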